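# Put the micrometer away in its case

### The job

Put the micrometer away in its hinged case: first take the wood offcut off the case and lay it flat on the bench, then swing the lid well open, lay the micrometer flat in the moulded recess the way it fits, and shut the lid fully. Set the offcut and the micrometer down rather than dropping or tipping them, and do not disturb the cordless drill, the screw box or the bar clamp.

Things in the scene. Friction and masses are not known exactly. Their poses are not given: they have to be found in the camera images.
- case: Grey plastic case, immovable, at the left or the right. Origin: centre of its underside; x from the front (handle side) to the hinge side, y along its length to the left seen from the front, z up. Base 128 (x) by 214 (y) mm, 40 mm high, walls 5 mm, inner floor 6 mm above the bench; 56 mm high with the lid shut.
- case_block (a point): Centre of the top of a moulded block inside the case, 80 (x) by 71 (y) mm, top 26 mm above the bench, filling the front right corner. So the micrometer fits only one way: frame at the left (+y) end with its back toward the front, barrel pointing right (-y) in the channel between block and hinge-side wall. Axes as the case's.
- case_pocket (a point): Where the micrometer's grip centre (point mic_grip) lies when laid properly in the recess: 17 mm before the case's centre, 31 mm to its left, 16 mm above the bench. Axes as the case's. The micrometer then has its x along the case's -y and its y along the case's +x, with 5 to 10 mm of play. Between grip and front wall 32 mm are free.
- lid (a joint): Opening angle of the lid, rad: 0 shut, 1.9 at the open stop (leaning back past upright). The lid is a shallow grey shell 128 by 214 by 16 mm, 0.18 kg; its stiff hinge (about 0.25 N m of friction) keeps it wherever it is left; no latch.
- lid_hinge (a point): Hinge axis of the lid, middle of the upper rim of the case's hinge side, 40 mm above the bench. The axis is its y; a positive turn about +y opens the lid. The point turns with the lid; when shut its axes are the case's.
- lid_handle (a point): Middle of the black carry handle on the lid's front: a straight round bar 10 mm thick, 94 mm clear between its ends, parallel to the hinge, 36 mm clear of the lid's front face. In the lid's axes it is 169 mm before the hinge axis (-x) and 6 mm above it (+z), so 46 mm above the bench when shut. It turns with the lid, and can turn between fingers that pinch it.
- mic_grip (a point): Outside micrometer lying flat, 0.28 to 0.44 kg, 191 by 76 by 20 mm, dark U-shaped frame. The point is the centre (10 mm above its underside) of the black grip on the straight back; the centre of mass is 21 mm from it along +y. x along the back to the barrel end, y from the back to the measuring axis. Back: x -66 to 50, y -10 to 10 mm; legs at x -66 to -50 and 34 to 50 reach y 64 mm.
- mic_barrel (a point): Centre of the micrometer's bright round barrel, 20 mm thick and 75 mm long, 87 mm along x and 56 mm along y from mic_grip; axes as mic_grip's. A 7 mm spindle runs on the same axis between the legs, leaving 42 mm free between it and the back.
- offcut_center (a point): Pine offcut 110 (x) by 45 (y) by 22 (z) mm, 0.06 to 0.13 kg, lying on the shut lid at the start. The point is its centre, 11 mm above its underside.
- drill: Bystander: red and black cordless drill standing on its battery, 210 mm high. Origin: centre of the foot of 115 (x) by 72 (y) mm; the chuck reaches 125 mm toward its -x at 180 mm height.
- tin: Bystander: screw box with a green lid, 82 (x) by 52 (y) by 40 mm, beside the micrometer's back. Origin: centre of its underside.
- clamp: Bystander: bar clamp lying flat, within x -120 to +120 mm and y -9 to +70 mm, 24 mm high. Origin: on its steel bar, at bench height.
Things that resemble listed ones, but are neither listed nor needed, are in the scene too. What is shaped like the part that bears mic_grip but green or orange is not meant.

How it is judged (in metres and radians):
On the way, in this order (a step that is already met when the one before it is completed fails the run):
1. the offcut lies flat on the bench, let go, the lid still shut (height (world z) of offcut_center below 0.016 m and angle between offcut_center's own z axis and vertical below 0.1 rad and contact force between the fingers and offcut below 0.1 N and value of joint lid below 0.3 rad), for 0.2 s.
2. the lid stands open by more than 1.3 rad (value of joint lid above 1.3 rad), for 0.2 s.
3. the micrometer lies flat in the recess, let go, the lid still open (horizontal distance between mic_grip and case_pocket below 0.018 m and z of mic_grip in the frame of case_pocket below 0.006 m and angle between mic_grip's own z axis and vertical below 0.12 rad and angle between the x axis of mic_grip and the y axis of case_pocket, either way round below 0.2 rad and contact force between the fingers and mic below 0.1 N and value of joint lid above 0.8 rad), for 0.2 s.
At the end, for the whole second after the job is handed in: Lid shut within 0.05 rad; micrometer flat in the recess (grip within 18 mm of the recess point, less than 6 mm above it, tilt under 0.12 rad, lined up within 0.2 rad); offcut flat on the bench (centre below 16 mm, tilt under 0.1 rad); all at rest, bystanders where they were (value of joint lid below 0.05 rad and horizontal distance between mic_grip and case_pocket below 0.018 m and z of mic_grip in the frame of case_pocket below 0.006 m and angle between mic_grip's own z axis and vertical below 0.12 rad and angle between the x axis of mic_grip and the y axis of case_pocket, either way round below 0.2 rad and height (world z) of offcut_center below 0.016 m and angle between offcut_center's own z axis and vertical below 0.1 rad and velocity of joint lid below 0.05 rad/s and linear speed of each of offcut, mic below 0.03 m/s); the robot touches nothing.
It fails at once if the drill, the screw box or the clamp is shifted by more than 20 mm (distance of any of drill, tin, clamp from where it was at the start of the episode above 0.02 m).
It fails at once if the micrometer is tipped by more than 0.6 rad (angle between mic_grip's own z axis and vertical above 0.6 rad).
It fails at once if the offcut is tipped by more than 0.6 rad (angle between offcut_center's own z axis and vertical above 0.6 rad).
It fails at once if the micrometer is dropped (untouched by the fingers and faster than 0.5 m/s) (contact force between the fingers and mic below 0.05 N and linear speed of mic above 0.5 m/s).
It fails at once if the offcut is dropped (untouched by the fingers and faster than 0.5 m/s) (contact force between the fingers and offcut below 0.05 N and linear speed of offcut above 0.5 m/s).
It also fails if it takes over 72 s, if anything falls off the work surface, if the arm or the gripper's body presses on something with over 40 N, if the wrist force passes 120 N, or if a joint passes its speed limit or range.

### The arm

A 6-joint arm with a two-finger parallel gripper is mounted at the origin on the work surface. World frame = base frame: x ahead of the robot, y to its left, z up, the work surface at z = 0. Lengths are in mm, angles in rad, forces in N, time in s.
With the tool pointing down it reaches from about 400 to 925 mm from the base axis. Payload 12.5 kg.
Tool frame: the origin (TCP) lies midway between the tips of the shut fingers; the grasp point (between the pads) lies 19 mm behind it; z points along the fingers, y is the line along which they close (so a half turn about z gives the same grasp; the last joint's range is limited). The gripper opens to 95 mm and grips with 3 to 60 N. Pads are 20 mm wide; open, the fingers measure 119 mm over their backs; the gripper's body (75 mm by 180 mm) begins 59 mm behind the grasp point.
Start: joints at [-1.225, 0.491, 1.559, -0, 1.092, -0.106], TCP at [272.89, -562.297, 214.661] pointing down, gripper open.
Joint ranges: [-3.1, 3.1], [-0.84, 2.19], [0.05, 2.79], [-1.13, 4.28], [0.06, 2.93], [-2.69, 2.69]. Speed limits (rad/s): [2.22, 2.22, 2.79, 3.14, 3.14, 3.14].

### API

Orientations are given as [roll, pitch, yaw] about the fixed x, y, z axes, in that order (R = Rz(yaw) Ry(pitch) Rx(roll)).
In Python, from cell import env gives the robot as it stands.
- The arm moves only by the tool arm_command, never from a script. Its argument "targets" is a list of rows, each a list of 5 numbers: the shift along the tool's x, y, z in mm, then the turn about the tool's z in degrees, then the opening, from 0 (shut) to 1 (fully open). In form: [[tx, ty, tz, roll, fingers], ...]. A call has 1 to 5 rows; each row is the pose to reach, as a shift and turn from the pose commanded when the call began, along the tool's axes at that moment; what a row does not reach only later rows make up. A row lasts 1/10 s, in which the tool goes at most 50 mm and 8.59 degrees, less where a joint would pass 70% of its speed; a pose out of reach is approached as far as the arm can. A call with a gripper value outside its range is refused whole. The fingers move at their own pace and stop on an object; the grip force is fixed at half the most. Time passes only in rows, so rows that repeat a pose let the fingers close. It gives the time, the measured TCP pose, the force, the opening and the grip force at its end, in the units of the state.
- env.state(): the state, without advancing time (a new reading comes with each control period).
- env.read_camera(name): name is "scene" or "side" or "wrist"; returns a dict with "frame" (400x640x3 uint8, red, green, blue), "vertical_fov" (degrees; the focal length in pixels is half the picture's height over the tangent of half this angle, whatever the lens; pixels are square), "cx", "cy" (the principal point, pixels), "world_from_camera" (4x4, takes a point from camera to world coordinates); the wrist camera has in their place "hand_eye" (4x4, takes a point from camera to tool coordinates, whose origin is the TCP and whose axes are the flange's). Camera axes: x right, y down, z forward; pixel columns grow to the right and rows downward; lengths in mm; the calibration is good to about 2 mm. A picture is of the moment at which its call begins: read the wrist's pose just before it. There is no depth.
- env.job_done(): hands the job in; it is judged then, once.
The state is a dict: "t": time; "joints": joint angles; "qvel": joint speeds; "tau": joint torques, N m; "eef_pos": TCP position; "tcp_rot": TCP orientation; "ft_force": force on the tool from outside, world axes, zero at the start; "moment": the same for the moment, N m; "opening": opening from 0.0 (shut) to 1.0 (fully open); "grip_force": force on a finger pad.
Only numpy, scipy, OpenCV 4.12 (cv2) and the standard library are available. Lean on these libraries where they do the work, as an engineer would, in place of code of your own. Each camera call takes 0.05 s, during which the arm holds its last target. There are 200 camera calls.

## Working session

There is one attempt and no reset: what is moved stays moved. The work goes in short steps, Python scripts to look and compute and a tool call to move; the robot and the scene stay as the last step left them, time stands still between calls to the robot, and variables do not carry over. Pictures are saved under pics/ and viewed, at most 10 in all, crops included, and the job is handed in when it is done.

Besides the shell and the picture viewer there is one more tool, called after "Emit:" by a JSON object that holds its "api" and its "payload". arm_command: Moves the arm, as the interface text tells. Its arguments: {"type":"object","properties":{"targets":{"type":"array","items":{"type":"array","items":{"type":"number"}}}},"required":["targets"]}

```bash
mkdir -p pics
cat > h.py <<'E'
import numpy as np, cv2
from cell import env
from scipy.spatial.transform import Rotation as R
def cam(n):
    s=env.state(); c=env.read_camera(n); f=200/np.tan(np.radians(c["vertical_fov"])/2)
    if n=="wrist":
        T=np.eye(4); T[:3,:3]=R.from_euler("xyz",s["tcp_rot"]).as_matrix(); T[:3,3]=s["eef_pos"]; M=T@np.array(c["hand_eye"])
    else: M=np.array(c["world_from_camera"])
    return c["frame"],(f,c["cx"],c["cy"],M)
def onz(k,uv,z):
    f,cx,cy,M=k; uv=np.atleast_2d(uv).astype(float)
    d=np.c_[(uv[:,0]-cx)/f,(uv[:,1]-cy)/f,np.ones(len(uv))]@M[:3,:3].T
    return M[:3,3]+d*((z-M[2,3])/d[:,2])[:,None]
def proj(k,P):
    f,cx,cy,M=k; q=(np.atleast_2d(P)-M[:3,3])@M[:3,:3]
    return np.c_[q[:,0]/q[:,2]*f+cx,q[:,1]/q[:,2]*f+cy]
def save(n,a): cv2.imwrite("pics/"+n+".png",a[:,:,::-1])
E
python3 - <<'E'
from h import *
for n in("scene","side"):
    a,k=cam(n); save(n+"0",a); print(n,k[0],k[3].round(2).tolist())
print(env.state())
E
```

```text
scene 392.90977401304224 [[0.69, 0.48, -0.54, 1177.99], [0.73, -0.46, 0.52, -640.49], [0.0, -0.75, -0.66, 869.98], [0.0, 0.0, 0.0, 1.0]]
side 384.2057072945205 [[-0.91, -0.23, 0.35, 183.39], [-0.42, 0.52, -0.75, 751.45], [-0.01, -0.82, -0.57, 681.89], [0.0, 0.0, 0.0, 1.0]]
{'t': 0.1, 'joints': array([-1.22460760e+00,  4.91510860e-01,  1.55939072e+00, -5.75908898e-05,
        1.09167992e+00, -1.05585786e-01]), 'qvel': array([-0.00141393, -0.00038328, -0.00088444,  0.00031981, -0.00100537,
        0.00160663]), 'tau': array([ 2.24309355e-03, -6.13622618e+01, -2.58607078e+01,  6.93318550e-02,
        4.70008969e-02, -8.04117690e-05]), 'eef_pos': array([ 272.79531069, -562.08816874,  214.11222374]), 'tcp_rot': array([-3.14060393e+00, -5.34183445e-05,  4.51801059e-01]), 'ft_force': array([ 0.68456325, -1.22356604,  0.09039028]), 'moment': array([-0.04468776, -0.0034302 ,  0.01541279]), 'grip_force': 0.0, 'opening': 0.9979714606312703}
```

View pics/scene0.png

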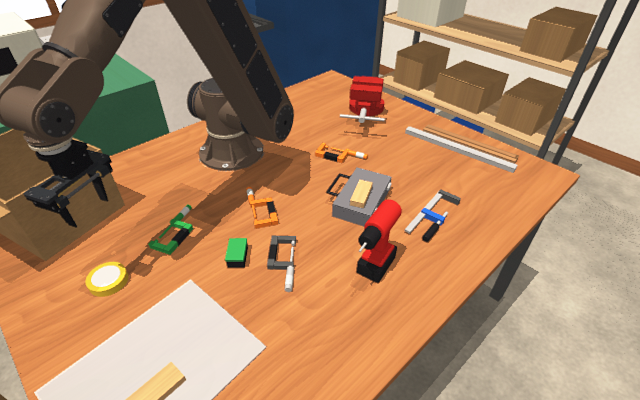

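View pics/side0.png

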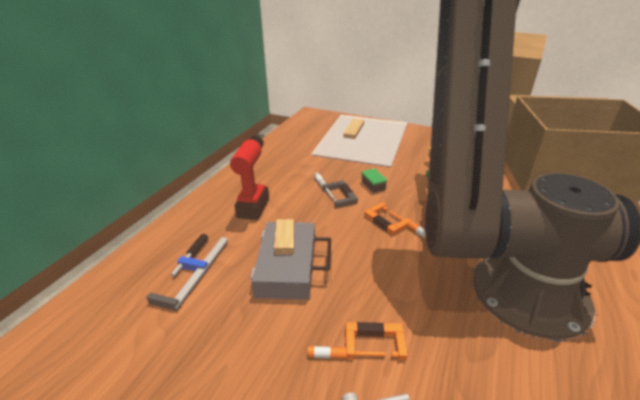

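The candidates are a green micrometer (170,232), orange ones (262,210) and (340,153), and a dark-framed one (283,258) beside the green-lidded screw box (237,250). The dark one fits the description. The case is at (362,195) with the offcut on it at (362,193), the drill is at (380,240) and the clamp at (432,215).

Run:
```python
from h import *
a,k=cam("scene"); c=a[140:310,215:475]; save("crop0",cv2.resize(c,None,fx=3,fy=3,interpolation=cv2.INTER_CUBIC))
hsv=cv2.cvtColor(a,cv2.COLOR_RGB2HSV)
def rect(m,z,name):
    n,l,s,_=cv2.connectedComponentsWithStats(m.astype(np.uint8)*255)
    for i in range(1,n):
        if s[i,4]<60: continue
        ys,xs=np.where(l==i); P=onz(k,np.c_[xs,ys],z)[:,:2].astype(np.float32)
        r=cv2.minAreaRect(P); print(name,s[i],np.round(P.mean(0)),np.round(r[0]),np.round(r[1]),round(r[2],1))
reg=np.zeros(a.shape[:2],bool); reg[160:300,220:400]=1
H,S,V=[hsv[:,:,i].astype(int) for i in range(3)]
print("lid",hsv[185,345],hsv[205,352],hsv[213,345],"off",hsv[192,362],"wood",hsv[300,330],"frame",hsv[255,272],hsv[240,285])
rect(reg&(S<50)&(V>95)&(V<190),56,"grey")
rect(reg&(H>17)&(H<30)&(S>60)&(V>150),78,"off")
rect(reg&(S<70)&(V<90),20,"dark")
rect(reg&(S<50)&(V>150),20,"bright")
rect(reg&(H>45)&(H<80)&(S>100),40,"green")
```

```text
lid [  4  13 152] [ 15 109 169] [173  11  94] off [ 21 112 251] wood [ 13 159 238] frame [ 0 12 44] [30 12 62]
grey [ 333  168   58   49 1228] [558. 145.] [560. 146.] [140. 219.] 21.8
grey [271 236  25  10 117] [ 545. -185.] [ 550. -187.] [66. 35.] 43.5
grey [268 259  25   9 117] [ 609. -247.] [ 610. -247.] [69. 22.] 39.0
off [351 180  21  23 295] [572. 116.] [572. 118.] [ 45. 109.] 28.9
dark [327 174  23  22  61] [442. 135.] [447. 142.] [ 40. 116.] 21.8
dark [359 226  22  23 312] [690.  31.] [690.  30.] [52. 89.] 14.3
dark [269 237  23  25 154] [ 533. -201.] [ 533. -200.] [45. 92.] 17.6
dark [357 248  40  34 473] [777. -51.] [761. -23.] [ 79. 140.] 13.6
dark [227 261  18   6  77] [ 504. -321.] [ 503. -322.] [48. 18.] 51.4
dark [268 265  19   4  61] [ 589. -245.] [ 589. -243.] [51. 11.] 46.7
bright [ 333  168   58   47 1071] [525. 184.] [526. 182.] [130. 222.] 21.7
bright [285 265   9  25 149] [ 639. -243.] [ 639. -242.] [19. 81.] 46.3
green [225 238  22  24 454] [ 476. -298.] [ 475. -297.] [55. 87.] 47.2
```

View pics/crop0.png

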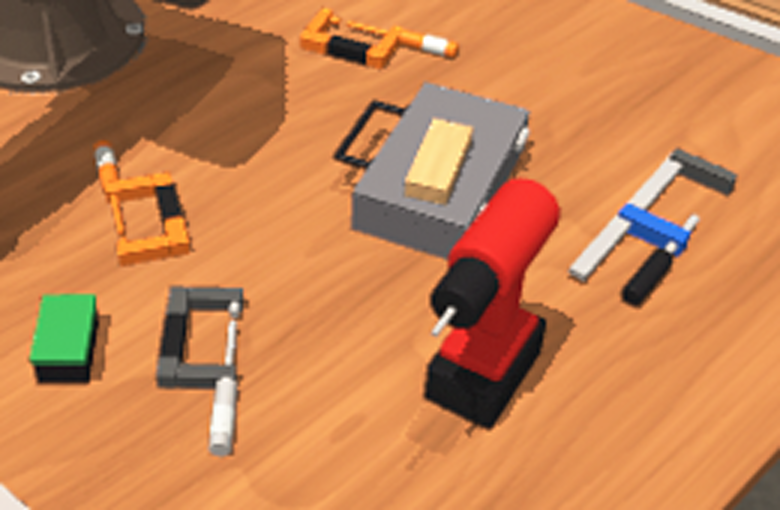

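Run:
```python
from h import *
a,k=cam("scene"); o=np.array([215,140])
def q(n,l,z):
    P=onz(k,np.array(l)/3+o,z)[:,:2]; print(n,P.round().tolist()); return P
L=q("lid far,right,left",[(430,84),(528,110),(355,195)],56)
print(np.linalg.norm(L[0]-L[1]),np.linalg.norm(L[0]-L[2]),"centre",(L[1]+L[2])/2,"yaw",np.degrees(np.arctan2(*(L[1]-L[0])[::-1])))
q("handle ends",[(376,104),(338,157)],51)
q("offcut top",[(437,118),(472,126),(442,192),(405,183)],78)
q("mic back",[(173,335)],20);q("mic back ends outer",[(173,288),(160,384)],20);q("barrel end",[(222,450),(228,380)],10)
q("chuck tip",[(437,331)],180);q("chuck",[(480,260)],200);q("drillfoot",[(425,395),(487,425),(545,350)],0)
q("free?",[(270,210),(300,260),(250,180)],0);q("orange",[(150,220)],10);q("orange2",[(350,45),(455,50)],10);q("clamp",[(580,275),(680,155),(630,300)],0)
```

```text
lid far,right,left [[464.0, 224.0], [574.0, 268.0], [542.0, 23.0]]
118.22809192377153 215.79206490786262 centre [558.04000493 145.24267598] yaw 21.942086068023404
handle ends [[443.0, 155.0], [482.0, 57.0]]
offcut top [[531.0, 160.0], [567.0, 177.0], [617.0, 72.0], [581.0, 55.0]]
mic back [[538.0, -218.0]]
mic back ends outer [[489.0, -179.0], [577.0, -264.0]]
barrel end [[666.0, -265.0], [610.0, -210.0]]
chuck tip [[796.0, -145.0]]
chuck [[780.0, -77.0]]
drillfoot [[743.0, -83.0], [805.0, -67.0], [785.0, 42.0]]
free? [[452.0, -17.0], [532.0, -46.0], [399.0, -0.0]]
orange [[384.0, -129.0]]
orange2 [[296.0, 260.0], [396.0, 350.0]]
clamp [[746.0, 150.0], [707.0, 392.0], [803.0, 158.0]]
```

The dark-framed micrometer in the crop is at (173,335), with its barrel at (222,420), and its size matches. Lid, handle and offcut dimensions agree with the specification to within a few mm. I'm moving above the offcut for a near look.

Emit:
{"api": "arm_command", "payload": {"targets": [[190, -160, -29, 0, 1], [190, -160, -29, 0, 1], [190, -160, -29, 0, 1], [190, -160, -29, 0, 1], [190, -160, -29, 0, 1]]}}

```text
t: 0.7
eef_pos: [374.3, -333.6, 243.8]
tcp_rot: [3.142, -0.0, 0.451]
ft_force: [0.9, 0.0, -0.5]
opening: 1.0
grip_force: 0.0
```

Emit:
{"api": "arm_command", "payload": {"targets": [[190, -160, -29, 0, 1], [190, -160, -29, 0, 1], [190, -160, -29, 0, 1], [190, -160, -29, 0, 1], [190, -160, -29, 0, 1]]}}

```text
t: 1.2
eef_pos: [475.4, -106.6, 273.0]
tcp_rot: [3.141, -0.0, 0.452]
ft_force: [1.3, 0.0, 0.3]
opening: 1.002
grip_force: 0.0
```

Emit:
{"api": "arm_command", "payload": {"targets": [[187, -159, -28, 0, 1], [187, -159, -28, 0, 1], [187, -159, -28, 0, 1], [187, -159, -28, 0, 1], [187, -159, -28, 0, 1]]}}

```text
t: 1.7
eef_pos: [574.2, 118.3, 300.8]
tcp_rot: [3.141, 0.0, 0.452]
ft_force: [1.0, -0.8, -0.7]
opening: 1.001
grip_force: 0.0
```

Emit:
{"api": "arm_command", "payload": {"targets": [[0, 0, 0, -43, 1], [0, 0, 0, -43, 1], [0, 0, 0, -43, 1], [0, 0, 0, -43, 1], [0, 0, 0, -43, 1]]}}

```text
t: 2.2
eef_pos: [573.7, 116.1, 300.4]
tcp_rot: [-3.141, 0.0, 1.208]
ft_force: [-0.6, -0.4, 0.7]
opening: 0.999
grip_force: 0.0
```

Emit:
{"api": "arm_command", "payload": {"targets": [[0, 0, 0, -43, 1], [0, 0, 0, -43, 1], [0, 0, 0, -43, 1], [0, 0, 0, -43, 1], [0, 0, 0, -43, 1]]}}

```text
t: 2.7
eef_pos: [573.7, 116.0, 300.4]
tcp_rot: [-3.141, 0.0, 1.958]
ft_force: [0.2, -0.1, 0.3]
opening: 1.0
grip_force: 0.0
```

Run:
```python
from h import *
a,k=cam("wrist"); save("w1",a)
print(env.state()["tcp_rot"],k[0],k[3].round(2).tolist())
hsv=cv2.cvtColor(a,cv2.COLOR_RGB2HSV); H,S,V=[hsv[:,:,i].astype(int) for i in range(3)]
for nm,m,z in(("off",(H>17)&(H<30)&(S>60)&(V>150),78),("grey",(S<40)&(V>70)&(V<200),56),("dark",(S<80)&(V<70),51)):
    n,l,s,_=cv2.connectedComponentsWithStats(m.astype(np.uint8)*255)
    for i in range(1,n):
        if s[i,4]<800: continue
        ys,xs=np.where(l==i); P=onz(k,np.c_[xs,ys],z)[:,:2].astype(np.float32)
        r=cv2.minAreaRect(P); print(nm,s[i],np.round(r[0]),np.round(r[1]),round(r[2],1))
```

```text
[-3.14117747e+00 -9.52951229e-06  1.96740391e+00] 316.0689139981004 [[0.93, 0.36, 0.1, 545.82], [0.38, -0.89, -0.25, 185.44], [0.0, 0.27, -0.96, 470.01], [0.0, 0.0, 0.0, 1.0]]
off [ 295  122   44   88 2882] [572. 119.] [ 44. 109.] 28.8
off [ 570  140   70  125 4133] [965. 224.] [ 83. 150.] 0.5
grey [429  17 112 170 905] [708. 262.] [222.  63.] 80.8
grey [  261    49   107   166 12732] [554. 150.] [132. 210.] 22.7
dark [    0   226   640   174 72326] [ 666. -106.] [1071.  309.] 22.2
```

View pics/w1.png

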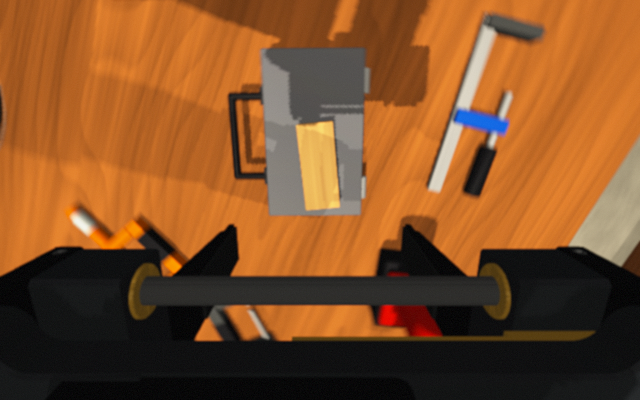

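The wrist view shows lid corners at (263,49), (363,48), (270,215) and (361,215), the handle bar from (232,94) to (238,178), and the offcut centred at (318,166).

Run:
```python
from h import *
a,k=cam("wrist")
L=onz(k,[(263,49),(362,48),(270,215),(361,215)],56)[:,:2]; print(L.round(),"c",L.mean(0).round(1))
for i,j in((0,1),(2,3),(2,0),(3,1)): d=L[j]-L[i]; print(np.hypot(*d).round(),np.degrees(np.arctan2(d[1],d[0])).round(1))
h=onz(k,[(232,95),(237,178)],46)[:,:2]; d=h[0]-h[1]; print(h.round(),h.mean(0),np.hypot(*d),np.degrees(np.arctan2(d[1],d[0])))
```

```text
[[456. 222.]
 [566. 269.]
 [538.  28.]
 [654.  76.]] c [553.4 148.8]
119.0 23.3
126.0 22.8
211.0 112.7
212.0 114.5
[[436. 157.]
 [477.  56.]] [456.69726649 106.68508429] 108.44450389443143 112.14246712090619
```

Emit:
{"api": "arm_command", "payload": {"targets": [[3, -1, 45, -6.5, 1], [3, -1, 90, -6.5, 1], [3, -1, 135, -6.5, 1], [3, -1, 180, -6.5, 1], [3, -1, 205, -6.5, 1]]}}

```text
t: 3.3
eef_pos: [570.4, 118.3, 92.3]
tcp_rot: [-3.138, -0.001, 2.06]
ft_force: [-0.6, -0.2, 0.8]
opening: 1.001
grip_force: 0.0
```

Emit:
{"api": "arm_command", "payload": {"targets": [[0, 0, 15, 0, 1], [0, 0, 27, 0, 1], [0, 0, 32, 0, 1], [0, 0, 32, 0, 0.2], [0, 0, 32, 0, 0.2]]}}

```text
t: 3.8
eef_pos: [572.2, 118.5, 64.4]
tcp_rot: [3.141, 0.001, 2.064]
ft_force: [-0.5, -0.0, -1.0]
opening: 0.884
grip_force: 0.0
```

Emit:
{"api": "arm_command", "payload": {"targets": [[0, 0, 0, 0, 0.2], [0, 0, 0, 0, 0.2], [0, 0, 0, 0, 0.2], [0, 0, 0, 0, 0.2], [0, 0, 0, 0, 0.2]]}}

```text
t: 4.3
eef_pos: [571.8, 118.4, 63.7]
tcp_rot: [3.141, 0.0, 2.065]
ft_force: [-0.5, 0.3, 1.3]
opening: 0.469
grip_force: 29.9
```

Emit:
{"api": "arm_command", "payload": {"targets": [[0, 0, -30, 0, 0.2], [0, 0, -60, 0, 0.2], [-20, -30, -60, 0, 0.2], [-45, -65, -60, 0, 0.2], [-70, -102, -60, 0, 0.2]]}}

```text
t: 4.8
eef_pos: [514.4, 7.6, 123.7]
tcp_rot: [3.141, 0.0, 2.067]
ft_force: [1.2, -0.2, -1.3]
opening: 0.471
grip_force: 29.8
```

Emit:
{"api": "arm_command", "payload": {"targets": [[-20, -30, 0, 0, 0.2], [-30, -45, 10, 0, 0.2], [-30, -45, 40, 0, 0.2], [-30, -45, 70, 0, 0.2], [-30, -45, 90, 0, 0.2]]}}

```text
t: 5.3
eef_pos: [489.3, -39.5, 32.1]
tcp_rot: [-3.141, -0.001, 2.065]
ft_force: [0.8, 0.2, -0.4]
opening: 0.471
grip_force: 29.8
```

Emit:
{"api": "arm_command", "payload": {"targets": [[0, 0, 10, 0, 0.2], [0, 0, 20, 0, 0.2], [0, 0, 25, 0, 0.2], [0, 0, 25, 0, 0.2], [0, 0, 25, 0, 0.2]]}}

```text
t: 5.8
eef_pos: [490.1, -39.4, 9.1]
tcp_rot: [3.141, 0.001, 2.065]
ft_force: [0.5, 0.2, -1.7]
opening: 0.472
grip_force: 29.8
```

Emit:
{"api": "arm_command", "payload": {"targets": [[0, 0, 1.5, 0, 0.2], [0, 0, 1.5, 0, 0.6], [0, 0, 1.5, 0, 0.8], [0, 0, 1.5, 0, 0.8], [0, 0, 1.5, 0, 0.8]]}}

```text
t: 6.3
eef_pos: [489.9, -39.4, 7.2]
tcp_rot: [3.141, 0.0, 2.065]
ft_force: [0.4, 1.0, -0.1]
opening: 0.752
grip_force: 0.0
```

Emit:
{"api": "arm_command", "payload": {"targets": [[0, 0, -20, 0, 0.8], [0, 0, -60, 0, 0.8], [0, 0, -105, 0, 0.8], [0, 0, -150, 0, 0.8], [0, 0, -190, 0, 0.8]]}}

```text
t: 6.8
eef_pos: [489.6, -39.3, 199.4]
tcp_rot: [3.141, 0.001, 2.065]
ft_force: [0.6, -0.9, -0.4]
opening: 0.8
grip_force: 0.0
```

Emit:
{"api": "arm_command", "payload": {"targets": [[45, 14, 0, 0, 0.35], [90, 28, 0, 0, 0.35], [130, 39, 0, 0, 0.35], [143, 43, 0, 6, 0.35], [143, 43, 0, 6, 0.35]]}}

```text
t: 7.3
eef_pos: [459.2, 108.5, 197.2]
tcp_rot: [3.142, 0.0, 1.961]
ft_force: [0.1, -0.4, -0.3]
opening: 0.439
grip_force: 0.0
```

Run:
```python
from h import *
a,k=cam("wrist"); save("w2",a); print(env.state()["eef_pos"],env.state()["tcp_rot"])
b,kb=cam("scene"); save("s2",b)
```

```text
[459.6214201  107.45437592 197.14299003] [-3.14159083e+00  2.15400473e-04  1.96401421e+00]
```

View pics/w2.png

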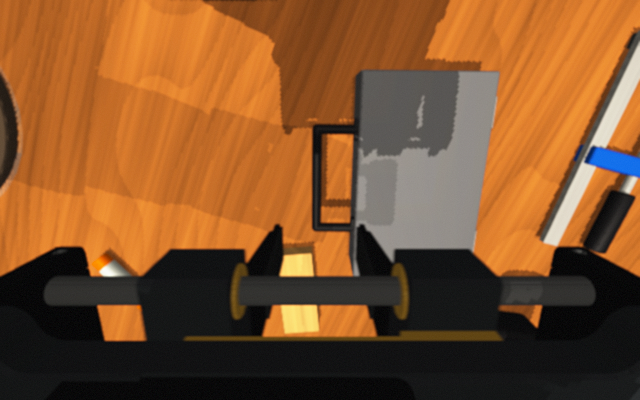

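The offcut is on the bench at (300,290), and the handle bar runs from (318,127) to (319,229), with the lid's front edge from (358,72) to about (352,270).

Run:
```python
from h import *
a,k=cam("wrist")
h=onz(k,[(318.5,127),(319,229)],46)[:,:2]; d=h[0]-h[1]; print(h.round(),h.mean(0),np.hypot(*d),np.degrees(np.arctan2(d[1],d[0])))
L=onz(k,[(359,72),(499,72),(474,245)],56)[:,:2];print(L.round(),np.hypot(*(L[1]-L[0])),np.degrees(np.arctan2(*(L[1]-L[0])[::-1])))
s=env.state(); p=s["eef_pos"];w=s["tcp_rot"][2];c,q=np.cos(w),np.sin(w)
dx,dy=h.mean(0)-p[:2];print("tool",dx*c+dy*q,dx*q-dy*c)
b,kb=cam("scene");hsv=cv2.cvtColor(b,cv2.COLOR_RGB2HSV); H,S,V=[hsv[:,:,i].astype(int) for i in range(3)]
m=((H>17)&(H<30)&(S>60)&(V>150)); m[:180]=0;m[250:]=0;m[:,:230]=0;m[:,400:]=0
ys,xs=np.where(m);P=onz(kb,np.c_[xs,ys],22)[:,:2].astype(np.float32);print(cv2.minAreaRect(P))
```

```text
[[438. 159.]
 [480.  59.]] [459.03924981 109.12893089] 108.26769779549443 112.80394430929883
[[453. 220.]
 [572. 269.]
 [638. 109.]] 128.82912875423818 22.55545056558796
tool 2.9286650958994773 0.18698679236633875
((400.71136474609375, -98.36068725585938), (261.487060546875, 124.70816040039062), 28.482656478881836)
```

Emit:
{"api": "arm_command", "payload": {"targets": [[3, 0, 45, 0, 0.35], [3, 0, 90, 0, 0.35], [3, 0, 130, 0, 0.35], [3, 0, 155, 0, 0.35], [3, 0, 167, 0, 0.35]]}}

```text
t: 8.0
eef_pos: [458.1, 108.5, 27.8]
tcp_rot: [-3.138, -0.001, 1.96]
ft_force: [-0.1, -0.3, 0.2]
opening: 0.348
grip_force: 0.0
```

Emit:
{"api": "arm_command", "payload": {"targets": [[0, 0, 0, 0, 0], [0, 0, 0, 0, 0], [0, 0, 0, 0, 0], [0, 0, 0, 0, 0], [0, 0, 0, 0, 0]]}}

```text
t: 8.5
eef_pos: [456.1, 108.4, 30.6]
tcp_rot: [-3.136, -0.001, 1.961]
ft_force: [-10.2, -15.7, 4.6]
opening: 0.099
grip_force: 29.9
```

Emit:
{"api": "arm_command", "payload": {"targets": [[0, 1.8, -25.2, 0, 0], [0, 8.3, -49.7, 0, 0], [0, 18.4, -72.9, 0, 0], [0, 31.9, -94.4, 0, 0], [0, 48.4, -113.6, 0, 0]]}}

```text
t: 9.0
eef_pos: [500.4, 126.0, 145.7]
tcp_rot: [-3.134, 0.001, 1.962]
ft_force: [-8.7, -16.0, 7.8]
opening: 0.098
grip_force: 29.9
```

Emit:
{"api": "arm_command", "payload": {"targets": [[0, 19.2, -16.5, 0, 0], [0, 40.7, -30, 0, 0], [0, 64, -40.1, 0, 0], [0, 88.4, -46.6, 0, 0], [0, 113.6, -49.4, 0, 0]]}}

```text
t: 9.5
eef_pos: [609.6, 170.3, 196.0]
tcp_rot: [3.139, 0.003, 1.961]
ft_force: [1.6, -9.4, 0.0]
opening: 0.094
grip_force: 30.0
```

Emit:
{"api": "arm_command", "payload": {"targets": [[0, 25.4, 1, 0, 0], [0, 50.2, 5.8, 0, 0], [0, 58.3, 8.2, 0, 0], [0, 58.3, 8.2, 0, 0], [0, 58.3, 8.2, 0, 0]]}}

```text
t: 10.0
eef_pos: [663.8, 192.5, 186.7]
tcp_rot: [3.138, 0.002, 1.96]
ft_force: [4.2, -4.0, 1.8]
opening: 0.091
grip_force: 30.0
```

Emit:
{"api": "arm_command", "payload": {"targets": [[0, 0, 0, 0, 0.35], [0, 0, 0, 0, 0.35], [0, 0, 0, 0, 0.35], [0, 0, -20, 0, 0.35], [0, 0, -50, 0, 0.35]]}}

```text
t: 10.5
eef_pos: [661.6, 193.4, 234.0]
tcp_rot: [-3.138, -0.001, 1.961]
ft_force: [-0.1, -0.4, 0.6]
opening: 0.348
grip_force: 0.0
```

Emit:
{"api": "arm_command", "payload": {"targets": [[0, 0, -40, 0, 0.5], [0, -20, -60, 0, 0.5], [-10, -60, -60, 0, 0.5], [-25, -98, -60, 0, 0.5], [-39, -134, -60, 0, 0.5]]}}

```text
t: 11.0
eef_pos: [551.6, 105.8, 295.1]
tcp_rot: [3.141, 0.0, 1.961]
ft_force: [0.5, -0.3, 0.2]
opening: 0.503
grip_force: 0.0
```

Run:
```python
from h import *
a,k=cam("wrist"); a,k=cam("wrist"); save("w3",a); s=env.state();print(s["eef_pos"],s["tcp_rot"])
np.save("k3",np.array(k,dtype=object))
```

```text
[550.56353335 104.5485289  295.91715356] [-3.14145189e+00  3.48322126e-04  1.95920689e+00]
```

View pics/w3.png

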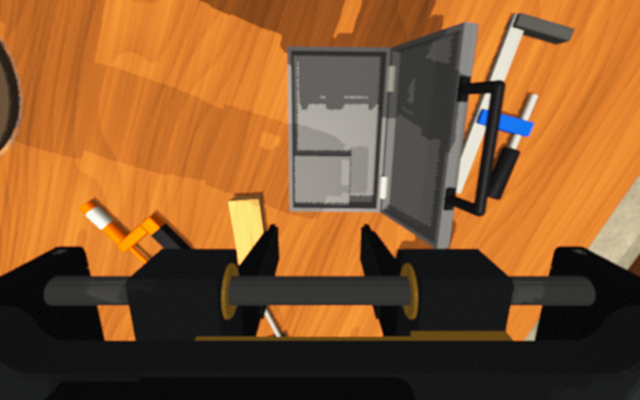

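The case is open. Its rim's outer corners are at (290,48) and (291,211), the right rim at (390,48) and (381,211), and the block's inner corner is at (351,154). The lid stands back and is clear.

Run:
```python
from h import *
a,k=cam("wrist")
L=onz(k,[(290,48),(390,48),(291,211),(381,211)],40)[:,:2];b=onz(k,[(351,154)],26)[0,:2]
for i,j in((0,1),(2,3),(2,0),(3,1)): d=L[j]-L[i]; print(np.hypot(*d).round(),np.degrees(np.arctan2(d[1],d[0])).round(1))
t=np.radians(22.6);x=np.array([np.cos(t),np.sin(t)]);y=np.array([-x[1],x[0]])
print("centre by rim",L.mean(0),[ (L[i]-np.array(u)@[x,y]).round(1) for i,u in enumerate([(-64,107),(64,107),(-64,-107),(64,-107)])],"by block",b-21*x+31*y)
h=np.array([456.1,108.4]);print("by handle",h+105*x, "pocket for (556,149)",np.array([556,149])-17*x+31*y)
```

```text
124.0 22.3
127.0 22.3
212.0 111.3
212.0 112.3
centre by rim [558.81227805 151.40385027] [array([562.5, 152.2]), array([558.7, 149.9]), array([557.1, 152.2]), array([556.9, 151.3])] by block [555.8652408  154.23492831]
by handle [553.0370728  148.75100888] pocket for (556,149) [528.39227131 171.08649625]
```

Emit:
{"api": "arm_command", "payload": {"targets": [[-45, -20, 0, 0, 0.5], [-90, -40, 0, 0, 0.5], [-135, -60, 0, 0, 0.5], [-180, -80, 0, 0, 0.5], [-225, -100, 0, 0, 0.5]]}}

```text
t: 11.65
eef_pos: [546.9, -141.2, 295.0]
tcp_rot: [3.141, 0.0, 1.961]
ft_force: [0.6, 0.4, 0.9]
opening: 0.502
grip_force: 0.0
```

Emit:
{"api": "arm_command", "payload": {"targets": [[-40, -18, 0, -8, 0.5], [-57, -27, 20, -16, 0.5], [-57, -27, 45, -24, 0.5], [-57, -27, 45, -24, 0.5], [-57, -27, 45, -24, 0.5]]}}

```text
t: 12.15
eef_pos: [543.7, -202.3, 250.2]
tcp_rot: [3.142, -0.0, 2.376]
ft_force: [0.2, 0.5, 0.5]
opening: 0.497
grip_force: 0.0
```

Run:
```python
from h import *
a,k=cam("wrist"); a,k=cam("wrist"); save("w4",a); s=env.state();print(s["eef_pos"],s["tcp_rot"])
hsv=cv2.cvtColor(a,cv2.COLOR_RGB2HSV); H,S,V=[hsv[:,:,i].astype(int) for i in range(3)]
for nm,m,z in(("dark",(S<60)&(V<85),20),("bright",(S<40)&(V>140),14)):
    m[225:]=0
    n,l,s,_=cv2.connectedComponentsWithStats(m.astype(np.uint8)*255)
    for i in range(1,n):
        if s[i,4]<150: continue
        ys,xs=np.where(l==i); P=onz(k,np.c_[xs,ys],z)[:,:2].astype(np.float32)
        r=cv2.minAreaRect(P); print(nm,s[i],np.round(r[0]),np.round(r[1]),round(r[2],1))
```

```text
[ 543.86907233 -202.23028445  251.14513889] [3.14101635e+00 1.64114187e-03 2.37725419e+00]
dark [275   0  24  32 479] [ 391. -106.] [17. 33.] 61.9
dark [ 452    0  108   75 2015] [589.  65.] [140.  42.] 21.4
dark [ 549    0   53   66 1145] [630. 120.] [19. 75.] 21.8
dark [ 564    0   76   91 3505] [676. 149.] [92. 91.] 34.0
dark [ 65  97  31  46 921] [ 297. -374.] [29. 55.] 25.2
dark [ 300  120   57   87 1238] [ 548. -192.] [ 69. 111.] 44.6
dark [ 481  147  115   78 2252] [769. -20.] [ 99. 118.] 13.7
bright [ 33   6  20  32 472] [ 200. -315.] [19. 30.] 25.3
bright [574  24  26  32 356] [651. 130.] [13. 34.] 21.3
bright [346 153   6  45 163] [ 579. -182.] [ 5. 59.] 45.0
bright [341 210  13  15 183] [ 620. -222.] [16. 20.] 46.2
```

View pics/w4.png

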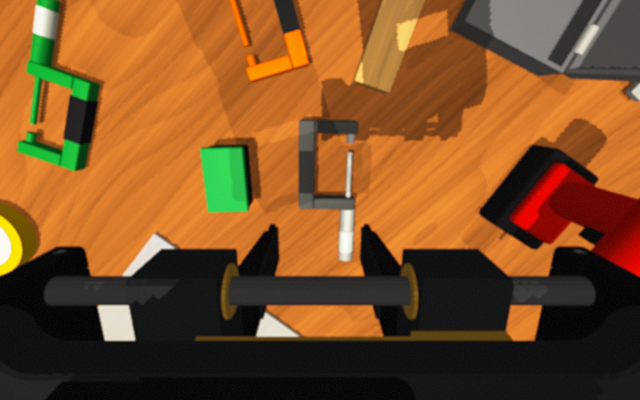

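The target micrometer's back spans (307,120) to (307,208), its spindle is at (349,175) and its barrel at (346,235). The screw box is at (225,180), clear of the fingers at half opening.

Emit:
{"api": "arm_command", "payload": {"targets": [[-5, -16, 40, 1, 0.5], [-5, -16, 85, 1, 0.5], [-5, -16, 130, 1, 0.5], [-5, -16, 175, 1, 0.5], [-5, -16, 210, 1, 0.5]]}}

```text
t: 12.75
eef_pos: [536.1, -217.3, 38.8]
tcp_rot: [3.141, 0.001, 2.36]
ft_force: [0.5, -0.9, 0.7]
opening: 0.501
grip_force: 0.0
```

Emit:
{"api": "arm_command", "payload": {"targets": [[0, 0, 20, 0, 0.5], [0, 0, 32, 0, 0.5], [0, 0, 36.5, 0, 0.5], [0, 0, 36.5, 0, 0.5], [0, 0, 36.5, 0, 0.1]]}}

```text
t: 13.25
eef_pos: [536.2, -217.9, 4.7]
tcp_rot: [3.141, 0.002, 2.362]
ft_force: [-0.3, -0.8, 0.1]
opening: 0.461
grip_force: 0.0
```

Emit:
{"api": "arm_command", "payload": {"targets": [[0, 0, 0, 0, 0.1], [0, 0, 0, 0, 0.1], [0, 0, 0, 0, 0.1], [0, 0, 0, 0, 0.1], [0, 0, 0, 0, 0.1]]}}

```text
t: 13.75
eef_pos: [535.7, -217.8, 3.9]
tcp_rot: [3.141, 0.001, 2.362]
ft_force: [-0.4, 0.8, 6.3]
opening: 0.21
grip_force: 30.0
```

Emit:
{"api": "arm_command", "payload": {"targets": [[0, 0, -20, 0, 0.1], [0, 0, -45, 0, 0.1], [0, 0, -75, 0, 0.1], [0, 0, -105, 0, 0.1], [0, 0, -120, 0, 0.1]]}}

```text
t: 14.25
eef_pos: [535.9, -217.9, 125.4]
tcp_rot: [3.141, 0.002, 2.362]
ft_force: [1.4, 0.1, -3.6]
opening: 0.208
grip_force: 30.0
```

Emit:
{"api": "arm_command", "payload": {"targets": [[15, 15, 0, 0, 0.1], [40, 39, 0, 0, 0.1], [65, 64, 0, 0, 0.1], [90, 88, 0, 0, 0.1], [115, 112, 0, 0, 0.1]]}}

```text
t: 14.75
eef_pos: [531.9, -55.9, 123.0]
tcp_rot: [-3.141, -0.001, 2.362]
ft_force: [0.0, 0.5, -2.8]
opening: 0.206
grip_force: 30.0
```

Emit:
{"api": "arm_command", "payload": {"targets": [[25, 24, 0, 4, 0.1], [50, 49, 0, 8, 0.1], [75, 73, 0, 12, 0.1], [100, 98, 0, 16, 0.1], [115, 112, 0, 20, 0.1]]}}

```text
t: 15.25
eef_pos: [528.8, 105.5, 123.0]
tcp_rot: [-3.141, -0.0, 2.011]
ft_force: [0.0, -0.2, -3.5]
opening: 0.206
grip_force: 30.0
```

Run:
```python
from h import *
s=env.state();print(s["eef_pos"],s["tcp_rot"],s["ft_force"],s["moment"])
a,k=cam("scene"); T=s["eef_pos"]; u=proj(k,[T])[0];print(u)
x0,y0=int(u[0])-100,int(u[1])-75; np.save("o",[x0,y0]); save("s4",cv2.resize(a[y0:y0+150,x0:x0+200],None,fx=4,fy=4,interpolation=cv2.INTER_CUBIC))
print(x0,y0)
```

```text
[528.81755265 105.46306204 123.00651407] [-3.14066520e+00 -4.60351461e-04  2.01131939e+00] [ 0.01930783 -0.18113297 -3.54117528] [-0.09793219 -0.06469844 -0.05271931]
[349.57584258 174.92093006]
249 99
```

View pics/s4.png

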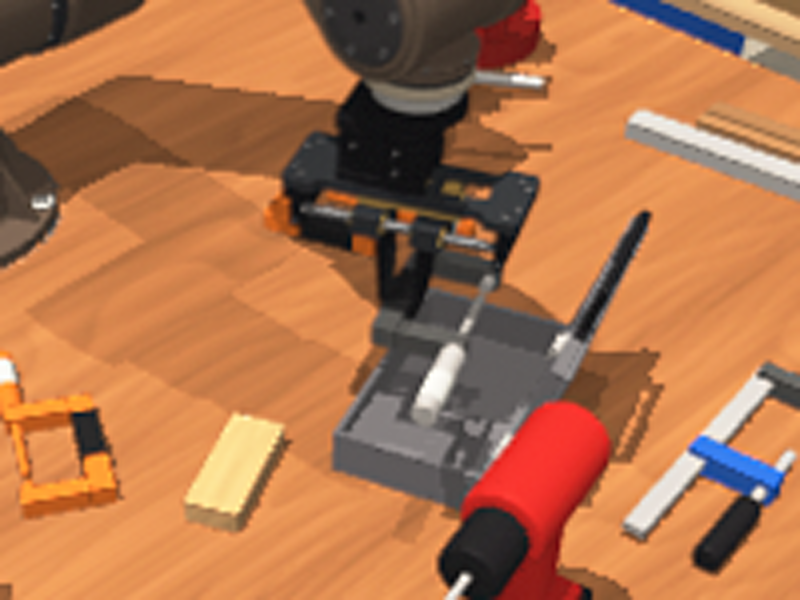

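The micrometer hangs level. Its barrel runs from (458,348) to (425,412) in the crop and it is clear of the lid.

Run:
```python
from h import *
s=env.state();T=s["eef_pos"];a,k=cam("scene")
w=s["tcp_rot"][2]-np.pi; x=np.array([np.cos(w),np.sin(w)]);y=np.array([-x[1],x[0]])
q=onz(k,np.array([(441,380),(458,348),(425,412)])/4+[249,99],T[2]+8)[:,:2]
print("barrel",q,"grip - tcp",(q[0]-87*x-56*y-T[:2]), "along mic x,y",(q[0]-T[:2])@x-87,(q[0]-T[:2])@y-56)
w2=np.radians(112.4);c,n=np.cos(s["tcp_rot"][2]),np.sin(s["tcp_rot"][2]);d=np.array([528.5,172.7])-T[:2];print("tool",d@[c,n],d@[n,-c])
```

```text
barrel [[618.45507057  51.02578896]
 [602.00782555  88.01055281]
 [634.6297655   16.27668404]] grip - tcp [ 2.24898944 -0.94842573] along mic x,y 1.8110492387207273 1.6363268408894385
tool 59.49861484834778 27.623464716576624
```

Emit:
{"api": "arm_command", "payload": {"targets": [[20, 9, 0, 1, 0.1], [45, 19, 0, 2, 0.1], [60.5, 26, 0, 2.8, 0.1], [60.5, 26, 15, 2.8, 0.1], [60.5, 26, 35, 2.8, 0.1]]}}

```text
t: 15.85
eef_pos: [527.3, 169.0, 88.3]
tcp_rot: [3.14, 0.0, 1.966]
ft_force: [0.0, 1.2, -3.8]
opening: 0.207
grip_force: 30.0
```

Emit:
{"api": "arm_command", "payload": {"targets": [[0, 0, 15, 0, 0.1], [0, 0, 30, 0, 0.1], [0, 0, 40, 0, 0.1], [0, 0, 50, 0, 0.1], [0, 0, 56, 0, 0.1]]}}

```text
t: 16.35
eef_pos: [527.0, 168.7, 31.6]
tcp_rot: [-3.141, -0.0, 1.964]
ft_force: [0.3, -0.2, -4.0]
opening: 0.209
grip_force: 30.0
```

Emit:
{"api": "arm_command", "payload": {"targets": [[0, 0, 4, 0, 0.1], [0, 0, 8, 0, 0.1], [0, 0, 12, 0, 0.1], [0, 0, 15, 0, 0.1], [0, 0, 15, 0, 0.1]]}}

```text
t: 16.85
eef_pos: [527.0, 169.1, 17.1]
tcp_rot: [-3.141, 0.0, 1.964]
ft_force: [-0.9, 0.0, -3.9]
opening: 0.208
grip_force: 30.0
```

Emit:
{"api": "arm_command", "payload": {"targets": [[0, 0, 3, 0, 0.1], [0, 0, 5, 0, 0.1], [0, 0, 6.5, 0, 0.1], [0, 0, 7.5, 0, 0.1], [0, 0, 7.5, 0, 0.1]]}}

```text
t: 17.35
eef_pos: [527.1, 169.1, 9.9]
tcp_rot: [3.142, 0.0, 1.964]
ft_force: [1.0, 0.2, -3.3]
opening: 0.213
grip_force: 30.0
```

Emit:
{"api": "arm_command", "payload": {"targets": [[0, 0, 1, 0, 0.1], [0, 0, 1, 0, 0.35], [0, 0, 1, 0, 0.4], [0, 0, 1, 0, 0.4], [0, 0, 1, 0, 0.4]]}}

```text
t: 17.85
eef_pos: [527.2, 169.1, 8.9]
tcp_rot: [3.141, 0.0, 1.964]
ft_force: [0.3, -0.2, -0.3]
opening: 0.394
grip_force: 0.0
```

Emit:
{"api": "arm_command", "payload": {"targets": [[0, 0, -15, 0, 0.4], [0, 0, -50, 0, 0.4], [0, 0, -95, 0, 0.4], [0, 0, -140, 0, 0.4], [0, 0, -190, 0, 0.4]]}}

```text
t: 18.35
eef_pos: [526.6, 169.0, 200.3]
tcp_rot: [-3.141, -0.0, 1.964]
ft_force: [-0.0, 0.9, 0.2]
opening: 0.404
grip_force: 0.0
```

Emit:
{"api": "arm_command", "payload": {"targets": [[-20, 0, -45, 0, 0.35], [-40, 0, -90, 0, 0.35], [-60, 0, -95, 0, 0.35], [-60, 0, -95, 0, 0.35], [-60, 0, -95, 0, 0.35]]}}

```text
t: 18.85
eef_pos: [549.7, 113.7, 293.2]
tcp_rot: [-3.141, -0.0, 1.963]
ft_force: [-0.4, 0.4, -0.9]
opening: 0.35
grip_force: 0.0
```

Run:
```python
from h import *
a,k=cam("wrist"); save("w5",a); s=env.state();print(s["eef_pos"],s["tcp_rot"])
```

```text
[549.48536327 114.04952016 292.86990239] [-3.13989441e+00 -6.17100275e-04  1.96385806e+00]
```

View pics/w5.png

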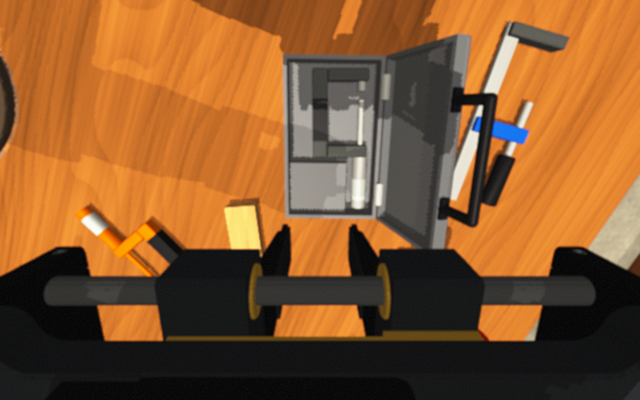

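The micrometer lies in the recess, with its back at (320,105) and its barrel at (357,185) in the channel beside the block. The lid is still open, with the handle at about (482,160). I'm closing it now.

Emit:
{"api": "arm_command", "payload": {"targets": [[8, 40, 0, 0, 0.35], [17, 80, 0, 0, 0.35], [26, 120, 0, 0, 0.35], [29, 136, 0, 0, 0.35], [29, 136, 0, 0, 0.35]]}}

```text
t: 19.4
eef_pos: [664.9, 194.6, 291.2]
tcp_rot: [-3.138, -0.001, 1.966]
ft_force: [-0.2, -0.3, -1.0]
opening: 0.352
grip_force: 0.0
```

Emit:
{"api": "arm_command", "payload": {"targets": [[0, 0, 35, 0, 0.35], [0, 0, 70, 0, 0.35], [0, 0, 95, 0, 0.35], [0, 0, 106, 0, 0.35], [0, 0, 106, 0, 0.35]]}}

```text
t: 19.9
eef_pos: [663.5, 192.5, 186.5]
tcp_rot: [-3.139, -0.001, 1.964]
ft_force: [-0.8, 0.7, 0.5]
opening: 0.351
grip_force: 0.0
```

Emit:
{"api": "arm_command", "payload": {"targets": [[0, 0, 0, 0, 0], [0, 0, 0, 0, 0], [0, 0, 0, 0, 0], [0, 0, 0, 0, 0], [0, 0, 0, 0, 0]]}}

```text
t: 20.4
eef_pos: [664.9, 192.7, 188.7]
tcp_rot: [3.14, 0.0, 1.964]
ft_force: [-0.2, 0.9, 3.8]
opening: 0.093
grip_force: 30.0
```

Emit:
{"api": "arm_command", "payload": {"targets": [[0, -32.9, -7.2, 0, 0], [0, -58.3, -8.2, 0, 0], [0, -83.5, -5.4, 0, 0], [0, -107.9, 1.1, 0, 0], [0, -131.2, 11.2, 0, 0]]}}

```text
t: 20.9
eef_pos: [542.7, 143.2, 178.4]
tcp_rot: [3.138, -0.001, 1.964]
ft_force: [-0.1, 8.5, 0.2]
opening: 0.096
grip_force: 30.0
```

Emit:
{"api": "arm_command", "payload": {"targets": [[0, -21.5, 13.5, 0, 0], [0, -40.7, 30, 0, 0], [0, -57.2, 49.2, 0, 0], [0, -70.7, 70.7, 0, 0], [0, -80.8, 93.9, 0, 0]]}}

```text
t: 21.4
eef_pos: [465.6, 111.4, 82.4]
tcp_rot: [-3.138, -0.002, 1.964]
ft_force: [-5.5, 7.7, 3.1]
opening: 0.094
grip_force: 30.0
```

Emit:
{"api": "arm_command", "payload": {"targets": [[0, -4.7, 16.2, 0, 0], [0, -7.9, 32.9, 0, 0], [0, -9.3, 45, 0, 0], [0, -9.3, 50, 0, 0], [0, -9.3, 51, 0, 0]]}}

```text
t: 21.9
eef_pos: [456.3, 107.8, 30.6]
tcp_rot: [-3.133, -0.003, 1.964]
ft_force: [-13.5, 2.0, 2.0]
opening: 0.093
grip_force: 30.0
```

Emit:
{"api": "arm_command", "payload": {"targets": [[0, 0, 0, 0, 0.35], [0, 0, 0, 0, 0.35], [0, 0, 0, 0, 0.35], [0, 0, -30, 0, 0.35], [0, 0, -70, 0, 0.35]]}}

```text
t: 22.4
eef_pos: [459.8, 107.6, 101.6]
tcp_rot: [-3.139, -0.001, 1.964]
ft_force: [0.7, -0.4, -0.7]
opening: 0.346
grip_force: 0.0
```

Emit:
{"api": "arm_command", "payload": {"targets": [[0, 30, -5, 0, 0], [0, 60, 0, 0, 0], [0, 60, 20, 0, 0], [0, 60, 36, 0, 0], [0, 60, 40, 0, 0]]}}

```text
t: 22.9
eef_pos: [515.3, 130.7, 60.6]
tcp_rot: [-3.14, -0.0, 1.964]
ft_force: [0.1, -0.2, -0.1]
opening: 0.017
grip_force: 0.0
```

Emit:
{"api": "arm_command", "payload": {"targets": [[0, 0, 2, 0, 0], [0, 0, 4, 0, 0], [0, 0, 5, 0, 0], [0, 0, 5, 0, 0], [0, 0, 5, 0, 0]]}}

```text
t: 23.4
eef_pos: [515.8, 130.8, 57.2]
tcp_rot: [3.141, 0.0, 1.964]
ft_force: [0.4, -0.5, 2.3]
opening: 0.003
grip_force: 0.6
```

Emit:
{"api": "arm_command", "payload": {"targets": [[0, 0, 1.5, 0, 0], [0, 0, 3, 0, 0], [0, 0, 3, 0, 0]]}}

```text
t: 23.7
eef_pos: [515.8, 130.8, 56.0]
tcp_rot: [3.14, 0.001, 1.964]
ft_force: [-7.5, -2.3, 29.9]
opening: 0.006
grip_force: 15.1
```

Emit:
{"api": "arm_command", "payload": {"targets": [[0, 0, -30, 0, 0], [0, 0, -75, 0, 0], [0, 0, -120, 0, 0], [-30, 0, -160, 0, 0], [-60, 0, -200, 0, 0]]}}

```text
t: 24.2
eef_pos: [538.4, 75.1, 255.9]
tcp_rot: [3.141, 0.0, 1.966]
ft_force: [0.4, 0.1, -0.2]
opening: 0.006
grip_force: 0.0
```

Emit:
{"api": "arm_command", "payload": {"targets": [[0, 0, 0, 0, 0], [0, 0, 0, 0, 0], [0, 0, 0, 0, 0], [0, 0, 0, 0, 0], [0, 0, 0, 0, 0]]}}

```text
t: 24.7
eef_pos: [538.2, 75.9, 252.8]
tcp_rot: [-3.14, -0.001, 1.965]
ft_force: [0.3, 0.9, -0.4]
opening: 0.006
grip_force: 0.0
```

Run:
```python
from h import *
a,k=cam("scene"); save("s6",cv2.resize(a[130:300,215:475],None,fx=3,fy=3,interpolation=cv2.INTER_CUBIC))
```

```text
(no output)
```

View pics/s6.png

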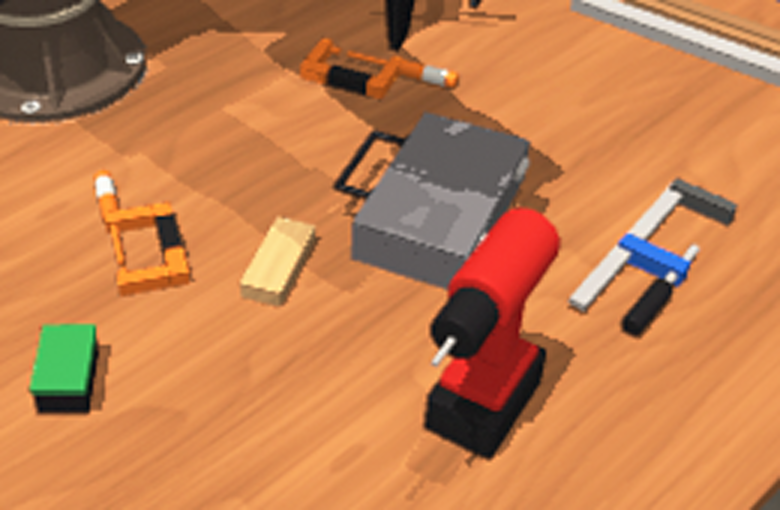

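The lid is shut (case at (440,195)), the offcut lies flat at (278,262), and the bystanders haven't moved. I'm handing in the job.

```bash
python3 -c "
from cell import env
print(env.job_done())"
```

```text
the job is handed in; nothing more can be done
None
```

I handed in the job at about 25 s: the offcut is flat on the bench, the micrometer is in its recess and the lid is shut, with no sign of the drill, screw box or clamp having moved; no verdict came back.

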